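Stamp a bracket blank in the treadle press

ROBOT

A 6-joint arm with a two-finger parallel gripper is mounted at the origin on a cart in front of the work surface, level with it; the furniture and walls round the work are solid. World frame = base frame: x ahead of the robot, y to its left, z up, the work surface at z = 0. Lengths are in m, angles in degrees, forces in N, time in s.
With the tool pointing down it reaches from about 0.25 to 0.725 m from the base axis. Payload 9.7 kg.
Tool frame: the origin (TCP) lies on the centre line of the jaws, within the pads' length; the fingertips stand tip_extent ahead of it and the grasp point (between the pads) lies 3 mm ahead of it (tip_extent is the distance from the TCP to the fingertips, in m); z points along the fingers, y is the line along which they close (so a half turn about z gives the same grasp; the last joint's range is limited). The gripper opens to 85 mm and grips with 20 to 120 N. Pads are 22 mm wide; open, the fingers measure 114 mm over their backs; the gripper's body (76 mm by 85 mm) begins 54 mm behind the grasp point. The pads swing forward as they close: fully open they stand 13 mm farther back than shut.
Start: joints at [-72.135, 4.979, 10.078, 95.1, 0, 90], TCP at [0.169, -0.523, 0.253] pointing down, gripper open.
Joint ranges: [-179.16, 179.16], [-48.56, 103.87], [-65.8, 70.77], [-126.05, 130.52], [-82.76, 87.17], [-180, 180]. Speed limits (degrees/s): [127.2, 127.2, 147.25, 180, 180, 180].

INTERFACE

Orientations are given as [roll, pitch, yaw] about the fixed x, y, z axes, in that order (R = Rz(yaw) Ry(pitch) Rx(roll)).
In Python, from workcell import * gives the robot as it stands.
- The arm moves only by the tool servo_tool, never from a script. Its argument "rows" is a list of rows, each an object with "offset": the shift along the tool's x, y, z as a fraction of full scale, a list of three; "yaw": the turn about the tool's z as a fraction of full scale; "claw": the closure, from 0 (fully open) to 1 (shut). A call has 1 to 12 rows; each row is the pose to reach, as a shift and turn from the pose commanded when the call began, along the tool's axes at that moment, turning the shorter way round; what a row does not reach only later rows make up. Full scale, the value 1, is 0.1 m for a shift and pi rad for a turn. A row lasts 1/8 s, in which the tool goes at most 62.5 mm and 10.7 degrees, less where a joint would pass 70% of its speed; a pose out of reach is approached as far as the arm can. A call with a number of a shift or a turn outside -1 to 1 is refused whole. A call with a gripper value outside its range is refused whole. The fingers move at their own pace and stop on an object; "squeeze" is the grip in N (left out, the last holds). Time passes only in rows, so rows that repeat a pose let the fingers close. It gives the time, the measured TCP pose, the force, the opening and the grip force at its end, in the units of the state.
- get_obs(): the state, without advancing time (a new reading comes with each control period).
- camera(name): name is "scene" or "top"; returns (picture, depth): 420x560x3 uint8, red, green, blue; 420x560 float32, m along the optical axis (not along the pixel's ray), 0 where there is no reading.
- camera_info(name): a dict with "fx", "fy", "cx", "cy" (pixels), "cam_to_world" (4x4, takes a point from camera to world coordinates). Camera axes: x right, y up, looking along -z (the intrinsics and any distortion apply to the point x, -y, -z); pixel columns grow to the right and rows downward; lengths in m; the calibration is good to about 2 mm. A picture is of the moment at which its call begins. camera_info takes no time and is no camera call.
- job_done(): hands the job in; it is judged then, once.
The state is a dict: "time": time; "q": joint angles; "qd": joint speeds; "joint_efforts": joint torques, N m; "ee_pos": TCP position; "tcp_rot": TCP orientation; "wrist_force": force on the tool from outside, world axes, zero at the start; "torque": the same for the moment, N m; "opening": finger opening in m; "grasp_force": force on a finger pad.
Only numpy, scipy, OpenCV 4.12 (cv2) and the standard library are available. Lean on these libraries where they do the work, as an engineer would, in place of code of your own. Each camera call takes 0.05 s, during which the arm holds its last target. There are 200 camera calls.

TASK

Stamp the bracket blank: slide it along the bed into the press until its plain end is fully home against the end stop, then push the treadle right down to its stop for about half a second and let it come up. Finally draw the blank back out until it is wholly clear of the press head, leave it lying flat on the bed, and do not disturb the things standing round the press.

Things in the scene. Friction and masses are not known exactly. Their poses are not given: they have to be found in the camera images.
- press: Fixed grey steel bench press, 100 mm wide (x), 440 mm long (y), at most 103 mm high. Origin: on the bench top under the bed's centre line, 90 mm on the +y side of the end stop's face; z up; y runs along the bed, +y away from the head. In its frame, from +y to -y: open bed (to y = 175 mm), flared mouth, two guide rails, portal head, then the treadle on a low base (y = -140 to -265 mm).
- press_mouth (a point): Middle of the guide's mouth on the bed's top, at y = 52 mm, z = 18 mm of the press; axes as the press. Bed 84 mm wide. Between y = 52 and 24 mm of the press the mouth narrows to the 64 mm between the two guide rails, which run on to y = -50 mm; rails and mouth are 32 mm high above the bench, 14 mm above the bed.
- press_stop (a point): Point on the bed's top (18 mm above the bench) at the middle of the end stop's face, inside the head; axes as the press. The head is a 94 mm high portal from 40 mm on the +y side of this point (its open face) to 35 mm on the -y side; its opening is 64 mm wide and 32 mm high, with a ram inside that the treadle drives down.
- blank: Loose bracket blank of plain steel, about 0.45 kg: flat plate 60 (x) x 100 (y) x 8 (z) mm with an upturned tab across its +y end, 60 mm wide, 8 mm thick, 45 mm high from the underside. Origin: middle of the plate's underside. Its plain end (y = -50 mm) goes first into the press, the tab stays outside: when home it spans y = 2 to 10 mm of the press frame.
- blank_lead (a point): Middle of the plain (leading) end of the blank, at the underside, 50 mm from its origin in -y. It meets press_stop when the blank is home.
- blank_tab (a point): Middle of the top edge of the blank's upturned tab, 45 mm above the underside, 46 mm from the origin in +y.
- treadle (a joint): Angle of the treadle, rad: 0 up (rest), 0.22 at its stop. A spring returns it; the hinge lies along the press's x axis at y = -140 mm, z = 36 mm. It takes about 6 N at the pad to start it and 14 N at the stop.
- treadle_pad (a point): Middle of the top of the treadle's black rubber pad (64 x 60 mm), on the treadle, 80 mm from the hinge. The treadle is a dark steel plate 70 mm wide and 115 mm long that slopes up away from the head; the pad goes down about 17 mm to the stop.
- steel_block: Bystander: round steel reference block, 60 mm across, 12 mm high, in front of the press. Origin: centre of its underside.
- turned_part: Bystander: stepped dark turned part, 48 mm across, 24 mm high, in front of the bed. Origin: centre of its underside.
- small_case: Bystander: small plastic case with a lid, 38 x 56 x 22 mm, in front of the treadle. Origin: centre of its underside.
Things that resemble listed ones, but are neither listed nor needed, are in the scene too. Of the things that look like the blank, the larger one is meant.

How it is judged:
By the outcome, as a careful person would: the job done as asked, in the order asked, and still so for the second after the job is handed in, with the robot touching nothing.
It also fails if it takes over 53 s, if anything falls off the work surface, if the arm or the gripper's body presses on something with over 40 N, if the wrist force passes 120 N, or if a joint passes its speed limit or range.

## Working session

There is one attempt and no reset: what is moved stays moved. The work goes in short steps, Python scripts to look and compute and a tool call to move; the robot and the scene stay as the last step left them, time stands still between calls to the robot, and variables do not carry over. Pictures are saved under pics/ and viewed, at most 10 in all, crops included, and the job is handed in when it is done.

Besides the shell and the picture viewer there is one more tool, called in YAML: its name, and indented under it one key for each argument. servo_tool: Moves the arm, as the interface text tells. Its arguments: {"type":"object","properties":{"rows":{"type":"array"},"squeeze":{"type":"number"}},"required":["rows"]}

```bash
mkdir -p pics; ls; python3 - <<'E'
from workcell import *
import cv2,numpy as np
o=get_obs();print(o)
for n in("scene","top"):
    p,d=camera(n);i=camera_info(n);print(n,i)
    cv2.imwrite(f"pics/{n}0.png",cv2.cvtColor(p,cv2.COLOR_RGB2BGR));np.savez(f"pics/{n}0.npz",p=p,d=d)
E
```

```text
pics
{'time': 0.0, 'q': array([-7.21343965e+01,  5.01035069e+00,  1.00355797e+01,  9.51023266e+01,
        6.27443738e-04,  8.99993933e+01]), 'qd': array([-0.02712683,  0.06485641, -0.01686926,  0.04231996,  0.0064075 ,
       -0.03590404]), 'joint_efforts': array([ 2.80553017e-03, -5.20398545e+01,  4.64790058e+01,  1.68541790e-02,
       -1.19204374e-04,  5.59300258e-05]), 'ee_pos': array([ 0.1686688 , -0.52327314,  0.25260035]), 'tcp_rot': array([-1.79922902e+02, -6.28259611e-04,  1.78662094e+01]), 'wrist_force': array([0.18117722, 0.95035447, 0.14244084]), 'torque': array([-5.85502519e-03,  3.82898126e-02, -1.99901680e-05]), 'grasp_force': 0.0, 'opening': 0.08550911881764069}
scene {'fx': 484.9395122233496, 'fy': 484.9395122233496, 'cx': 277.96575353413346, 'cy': 205.18636915916917, 'cam_to_world': array([[-0.72231453,  0.35108462, -0.59581986, -0.11375435],
       [-0.69153126, -0.35820609,  0.6272742 ,  0.44325293],
       [ 0.00680001,  0.86511733,  0.50152345,  0.56184484],
       [ 0.        ,  0.        ,  0.        ,  1.        ]])}
top {'fx': 522.9520692155729, 'fy': 522.9520692155729, 'cx': 284.4333910706432, 'cy': 210.68390907007264, 'cam_to_world': array([[ 1.34858859e-02,  9.88204446e-01, -1.52545418e-01,
         3.29335275e-01],
       [-9.99908793e-01,  1.34398028e-02, -1.33326168e-03,
        -1.93559111e-01],
       [ 7.32645228e-04,  1.52549485e-01,  9.88295562e-01,
         1.02326280e+00],
       [ 0.00000000e+00,  0.00000000e+00,  0.00000000e+00,
         1.00000000e+00]])}
```

View pics/scene0.png

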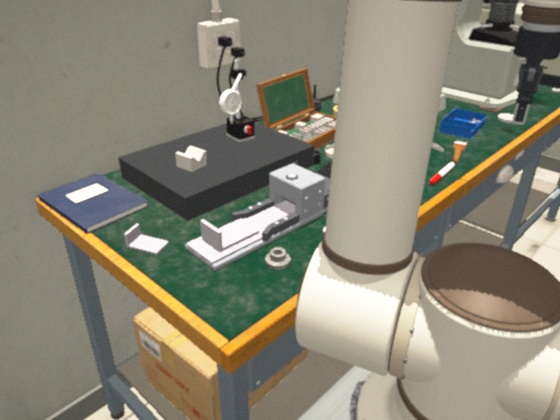

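View pics/top0.png

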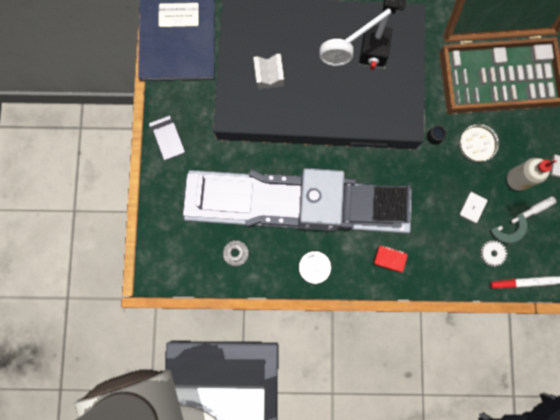

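The scene view shows the press with the blank lying on its bed (tab near (212,232)); a smaller look-alike lies at (146,240). In the top view the bed spans columns 185–300, with the tab at (203,194), the head at (322,195), the pad at (390,203), the turned part at (236,252), the block at (315,267) and the case at (391,258).

```bash
cat > h.py <<'E'
import numpy as np,cv2
from workcell import *
def cloud(n,d):
    i=camera_info(n);v,u=np.mgrid[:d.shape[0],:d.shape[1]]
    P=np.stack([(u-i['cx'])/i['fx']*d,-(v-i['cy'])/i['fy']*d,-d],-1)
    return P@i['cam_to_world'][:3,:3].T+i['cam_to_world'][:3,3]
def ray(n,u,v,z):
    i=camera_info(n);R=i['cam_to_world'][:3,:3];t=i['cam_to_world'][:3,3]
    r=R@np.array([(u-i['cx'])/i['fx'],-(v-i['cy'])/i['fy'],-1]);return t+r*(z-t[2])/r[2]
def snap(n,f):
    p,d=camera(n);cv2.imwrite(f"pics/{f}.png",cv2.cvtColor(p,cv2.COLOR_RGB2BGR));np.savez(f"pics/{f}.npz",p=p,d=d);return p,d
E
python3 - <<'E'
from h import *
f=np.load('pics/top0.npz');p,d=f['p'],f['d'];P=cloud('top',d)
c=p[150:250,170:430];cv2.imwrite('pics/c0.png',cv2.cvtColor(cv2.resize(c,None,fx=3,fy=3,interpolation=cv2.INTER_CUBIC),cv2.COLOR_RGB2BGR))
# z map along rows
for v in (180,195,210):
    print(v,[(u,*np.round(P[v,u]*1000).astype(int)) for u in range(182,416,6)])
for u in (192,225,245,285,322,360,390):
    print(u,[(v,*np.round(P[v,u]*1000).astype(int)) for v in range(166,240,3)])
# head: top pixels z>.085
m=((P[...,2]>.085)&(P[...,2]<.1)).astype(np.uint8);m[:160]=0;m[240:]=0;m[:,:290]=0;m[:,355:]=0
r=cv2.minAreaRect(cv2.findContours(m,0,1)[0][0] if 0 else max(cv2.findContours(m,0,1)[0],key=cv2.contourArea));print('head',r,ray('top',*r[0],.094))
E
```

```text
180 [(182, np.int64(547), np.int64(13), np.int64(-1)), (188, np.int64(543), np.int64(-2), np.int64(19)), (194, np.int64(543), np.int64(-14), np.int64(20)), (200, np.int64(533), np.int64(-33), np.int64(64)), (206, np.int64(542), np.int64(-39), np.int64(26)), (212, np.int64(542), np.int64(-51), np.int64(27)), (218, np.int64(542), np.int64(-62), np.int64(26)), (224, np.int64(542), np.int64(-74), np.int64(25)), (230, np.int64(544), np.int64(-85), np.int64(20)), (236, np.int64(544), np.int64(-96), np.int64(17)), (242, np.int64(544), np.int64(-108), np.int64(17)), (248, np.int64(544), np.int64(-120), np.int64(21)), (254, np.int64(544), np.int64(-132), np.int64(20)), (260, np.int64(542), np.int64(-144), np.int64(29)), (266, np.int64(542), np.int64(-156), np.int64(30)), (272, np.int64(542), np.int64(-167), np.int64(33)), (278, np.int64(542), np.int64(-179), np.int64(34)), (284, np.int64(543), np.int64(-191), np.int64(32)), (290, np.int64(542), np.int64(-202), np.int64(32)), (296, np.int64(543), np.int64(-214), np.int64(30)), (302, np.int64(534), np.int64(-224), np.int64(72)), (308, np.int64(
[... 13456 characters left out ...]
(485), np.int64(-388), np.int64(66)), (211, np.int64(479), np.int64(-388), np.int64(65)), (214, np.int64(473), np.int64(-387), np.int64(69)), (217, np.int64(468), np.int64(-387), np.int64(68)), (220, np.int64(462), np.int64(-387), np.int64(66)), (223, np.int64(459), np.int64(-391), np.int64(49)), (226, np.int64(458), np.int64(-399), np.int64(10)), (229, np.int64(452), np.int64(-399), np.int64(9)), (232, np.int64(448), np.int64(-401), np.int64(-2)), (235, np.int64(442), np.int64(-401), np.int64(-1)), (238, np.int64(436), np.int64(-400), np.int64(1))]
head ((321.9647521972656, 196.54611206054688), (41.59095001220703, 54.72492980957031), 3.6913859844207764) [ 0.49951806 -0.25971871  0.094     ]
```

View pics/c0.png

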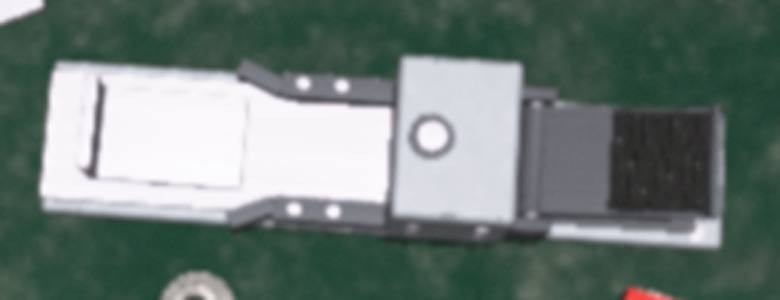

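```bash
python3 - <<'E'
from h import *
import workcell
print([n for n in dir(workcell) if n[0]!='_'], getattr(workcell,'tip_extent',None), get_obs().keys())
f=np.load('pics/top0.npz');p,d=f['p'],f['d'];P=cloud('top',d)
ok=d>0;X,Y,Z=[np.where(ok,P[...,k],np.nan) for k in range(3)]
reg=(X>.42)&(X<.57)&(Y<.03)&(Y>-.45)
def rect(m,n):
    m=m.astype(np.uint8);c=max(cv2.findContours(m,0,1)[0],key=cv2.contourArea);k=np.zeros_like(m);cv2.drawContours(k,[c],-1,1,-1)
    q=P[(k>0)&(m>0)];r=cv2.minAreaRect((q[:,:2]*1000).astype(np.float32));print(n,'mean',q.mean(0).round(4),'rect',np.round(r[0],1),np.round(r[1],1),round(r[2],2))
rect(reg&(Z>.085)&(Z<.102)&(Y<-.2)&(Y>-.31),'head')
rect(reg&(Z>.035)&(Z<.09)&(Y<-.31),'treadle')
rect(reg&(Z>.055)&(Z<.09)&(Y<-.312)&(p.max(-1)<70),'pad')
rect(reg&(Z>.05)&(Z<.075)&(Y>-.06),'tab')
# centre line by rows: treadle & bed edges
for u in list(range(350,405,8)):
    m=reg[:,u]&(Z[:,u]>.035);v=np.where(m)[0];print('tr',u,np.round((P[v[0],u]+P[v[-1],u])/2,4),np.round(P[v[0],u,0]-P[v[-1],u,0],4))
g=cv2.cvtColor(p,cv2.COLOR_RGB2GRAY).astype(int)
for u in (187,191,255,260,270,280,290,297):print('g',u,g[168:230,u].tolist())
for v in (185,195,205):print('r',v,g[v,195:262].tolist())
E
```

```text
['PlanningError', 'camera', 'camera_info', 'get_obs', 'job_done', 'tip_extent'] 0.022 dict_keys(['time', 'q', 'qd', 'joint_efforts', 'ee_pos', 'tcp_rot', 'wrist_force', 'torque', 'grasp_force', 'opening'])
head mean [ 0.4996 -0.2596  0.0939] rect [ 501.1 -259.9] [ 75.  100.3] 86.88
treadle mean [ 0.4944 -0.3646  0.0585] rect [ 497.8 -367.7] [115.   94.6] 89.69
pad mean [ 0.4936 -0.3879  0.066 ] rect [ 494.7 -388. ] [60.1 65.4] 87.96
tab mean [ 0.5146 -0.0321  0.0616] rect [515.6 -31.5] [ 8.6 60.4] 85.9
tr 350 [ 0.4971 -0.3164  0.045 ] 0.0921
tr 358 [ 0.4968 -0.3313  0.047 ] 0.0687
tr 366 [ 0.4959 -0.3465  0.0466] 0.0692
tr 374 [ 0.4956 -0.361   0.0505] 0.0696
tr 382 [ 0.4937 -0.3748  0.0575] 0.0677
tr 390 [ 0.4934 -0.3904  0.0542] 0.0688
tr 398 [ 0.4929 -0.4031  0.0649] 0.0681
g 187 [62, 62, 62, 74, 84, 114, 150, 169, 180, 194, 208, 221, 232, 237, 239, 241, 241, 239, 238, 240, 241, 242, 244, 247, 249, 248, 247, 246, 247, 247, 247, 247, 247, 247, 247, 248, 248, 247, 246, 246, 246, 246, 246, 247, 248, 248, 242, 225, 206, 208, 208, 179, 127, 86, 75, 77, 78, 77, 73, 72, 72, 73]
g 191 [65
[... 2443 characters left out ...]
, 248, 248, 248]
r 195 [242, 239, 243, 247, 240, 196, 121, 102, 174, 239, 248, 248, 248, 248, 247, 248, 248, 248, 248, 248, 249, 249, 248, 249, 249, 249, 249, 249, 249, 250, 249, 250, 250, 250, 250, 250, 250, 250, 250, 250, 250, 250, 250, 250, 250, 250, 249, 249, 249, 249, 249, 249, 249, 249, 249, 242, 233, 241, 247, 247, 247, 247, 247, 247, 247, 247, 247]
r 205 [230, 220, 219, 205, 163, 111, 106, 179, 240, 249, 249, 248, 249, 249, 249, 249, 250, 250, 250, 250, 250, 250, 251, 250, 251, 251, 251, 251, 251, 251, 251, 251, 251, 252, 252, 252, 252, 252, 252, 252, 252, 252, 252, 251, 252, 252, 252, 252, 252, 252, 252, 252, 252, 251, 247, 238, 242, 246, 247, 247, 247, 247, 247, 247, 248, 248, 247]
```

servo_tool:
  rows:
    - {"offset": [0.5,-0.38,0],"yaw": 0,"claw": 0}
    - {"offset": [0.96,-0.72,0],"yaw": 0,"claw": 0}
    - {"offset": [0.96,-0.72,0],"yaw": 0,"claw": 0}

```text
time: 0.48
ee_pos: [0.2396, -0.4232, 0.2536]
tcp_rot: [180.0, -0.0, 18.1]
wrist_force: [-0.1, 0.4, -0.3]
opening: 0.0856
grasp_force: 0.0
```

servo_tool:
  rows:
    - {"offset": [0.5,-0.38,0],"yaw": 0,"claw": 0}
    - {"offset": [0.96,-0.72,0],"yaw": 0,"claw": 0}
    - {"offset": [0.96,-0.72,0],"yaw": 0,"claw": 0}

```text
time: 0.85
ee_pos: [0.3087, -0.3257, 0.2533]
tcp_rot: [-180.0, -0.0, 18.1]
wrist_force: [0.2, -0.4, 0.3]
opening: 0.0854
grasp_force: 0.0
```

servo_tool:
  rows:
    - {"offset": [0.5,-0.38,0],"yaw": 0,"claw": 0}
    - {"offset": [0.96,-0.72,0],"yaw": 0,"claw": 0}
    - {"offset": [0.96,-0.72,0],"yaw": 0,"claw": 0}

```text
time: 1.23
ee_pos: [0.3778, -0.2282, 0.253]
tcp_rot: [-180.0, 0.0, 18.1]
wrist_force: [0.3, 0.3, -0.2]
opening: 0.0854
grasp_force: 0.0
```

servo_tool:
  rows:
    - {"offset": [0.5,-0.38,0],"yaw": 0,"claw": 0}
    - {"offset": [0.96,-0.72,0],"yaw": 0,"claw": 0}
    - {"offset": [0.96,-0.72,0],"yaw": 0,"claw": 0}

```text
time: 1.6
ee_pos: [0.4471, -0.1308, 0.2526]
tcp_rot: [-180.0, 0.0, 18.0]
wrist_force: [-0.7, -0.6, 0.1]
opening: 0.0854
grasp_force: 0.0
```

servo_tool:
  rows:
    - {"offset": [0.5,-0.38,0],"yaw": 0.06,"claw": 0}
    - {"offset": [0.95,-0.73,0.3],"yaw": 0.121,"claw": 0}
    - {"offset": [0.95,-0.73,0.9],"yaw": 0.121,"claw": 0}
    - {"offset": [0.95,-0.73,0.9],"yaw": 0.121,"claw": 0}
    - {"offset": [0.95,-0.73,0.9],"yaw": 0.121,"claw": 0}

```text
time: 2.22
ee_pos: [0.5139, -0.0362, 0.1651]
tcp_rot: [-180.0, -0.1, -3.9]
wrist_force: [1.5, 0.0, 0.8]
opening: 0.0856
grasp_force: 0.0
```

```bash
python3 - <<'E'
from h import *
p,d=snap('top','t1');p2,d2=snap('scene','s1')
o=get_obs();print(o['ee_pos'],o['tcp_rot'],o['q'])
cv2.imwrite('pics/s1c.png',cv2.cvtColor(cv2.resize(p2[130:300,120:360],None,fx=3,fy=3),cv2.COLOR_RGB2BGR))
E
```

```text
[ 0.51465219 -0.03584415  0.16628473] [-179.95255275   -0.22385265   -3.90944181] [-4.00844971e+00 -7.78237041e-01 -5.47257727e+00  8.50818894e+01
  4.78340000e-02  1.79900993e+02]
```

View pics/s1c.png

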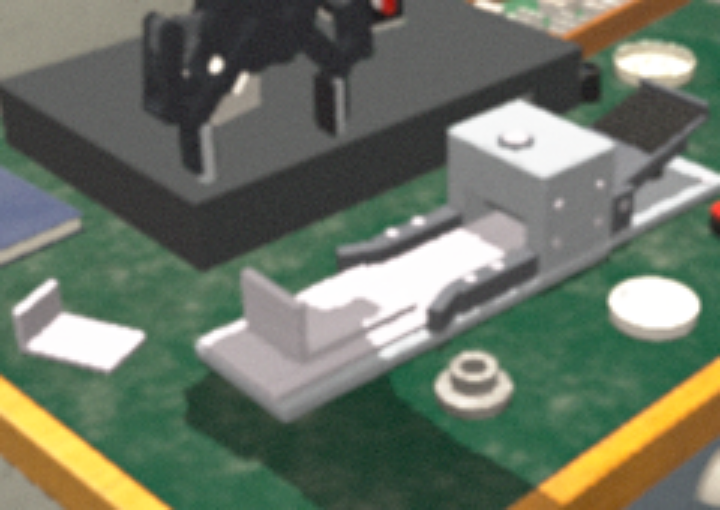

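The crop shows the open jaws above the work, the tab upright and clear of everything, and the plain end pointing into the mouth. Joint 6 is near its limit, so I'll take the half-turn grasp instead.

servo_tool:
  rows:
    - {"offset": [0,0,0],"yaw": -0.5,"claw": 0}
    - {"offset": [0,0,0],"yaw": -0.5,"claw": 0}
    - {"offset": [0,0,0],"yaw": -0.5,"claw": 0}
    - {"offset": [0,0,0],"yaw": -0.5,"claw": 0}
    - {"offset": [0,0,0],"yaw": -0.5,"claw": 0}
    - {"offset": [0,0,0],"yaw": -0.5,"claw": 0}
    - {"offset": [0,0,0],"yaw": -0.5,"claw": 0}
    - {"offset": [0,0,0],"yaw": -0.5,"claw": 0}
    - {"offset": [0,0,0],"yaw": -0.5,"claw": 0}

```text
time: 3.45
ee_pos: [0.5146, -0.0353, 0.166]
tcp_rot: [179.8, -0.1, 86.4]
wrist_force: [0.1, -0.5, 0.2]
opening: 0.0855
grasp_force: 0.0
```

servo_tool:
  rows:
    - {"offset": [0,0,0],"yaw": -0.5,"claw": 0}
    - {"offset": [0,0,0],"yaw": -0.5,"claw": 0}
    - {"offset": [0,0,0],"yaw": -0.5,"claw": 0}
    - {"offset": [0,0,0],"yaw": -0.5,"claw": 0}
    - {"offset": [0,0,0],"yaw": -0.5,"claw": 0}
    - {"offset": [0,0,0],"yaw": -0.5,"claw": 0}
    - {"offset": [0,0,0],"yaw": -0.5,"claw": 0}
    - {"offset": [0,0,0],"yaw": -0.5,"claw": 0}
    - {"offset": [0,0,0],"yaw": -0.5,"claw": 0}

```text
time: 4.58
ee_pos: [0.5146, -0.0352, 0.166]
tcp_rot: [179.9, 0.2, 176.4]
wrist_force: [-0.2, -0.4, -0.1]
opening: 0.0853
grasp_force: 0.0
```

```bash
python3 - <<'E'
from h import *
o=get_obs();print(o['ee_pos'],o['tcp_rot'],o['q'],o['time'])
E
```

```text
[ 0.51461134 -0.03524297  0.16602982] [179.94709543   0.22138391 176.36834888] [-3.94535555e+00 -7.86409739e-01 -5.50874030e+00  8.50565785e+01
  5.41158807e-02 -3.13702230e-01] 4.575
```

servo_tool:
  rows:
    - {"offset": [0,0.035,0.5],"yaw": 0,"claw": 0}
    - {"offset": [0,0.035,0.85],"yaw": 0,"claw": 0}
    - {"offset": [0,0.035,1.0],"yaw": 0,"claw": 0}
    - {"offset": [0,0.035,1.0],"yaw": 0,"claw": 0}

```text
time: 5.08
ee_pos: [0.5144, -0.0312, 0.0643]
tcp_rot: [179.9, 0.0, 176.2]
wrist_force: [0.2, -0.0, 0.8]
opening: 0.0854
grasp_force: 0.0
```

servo_tool:
  squeeze: 30
  rows:
    - {"offset": [0,0,0.08],"yaw": 0,"claw": 0}
    - {"offset": [0,0,0.08],"yaw": 0,"claw": 1}
    - {"offset": [0,0,0.08],"yaw": 0,"claw": 1}
    - {"offset": [0,0,0.08],"yaw": 0,"claw": 1}
    - {"offset": [0,0,0.08],"yaw": 0,"claw": 1}
    - {"offset": [0,0,0.08],"yaw": 0,"claw": 1}

```text
time: 5.82
ee_pos: [0.5142, -0.0308, 0.0556]
tcp_rot: [180.0, 0.0, 176.2]
wrist_force: [-0.6, -0.7, 1.4]
opening: 0.0079
grasp_force: 30.9
```

servo_tool:
  rows:
    - {"offset": [0.015,-0.1,0],"yaw": -0.003,"claw": 1}
    - {"offset": [0.028,-0.2,0],"yaw": -0.005,"claw": 1}
    - {"offset": [0.028,-0.3,0],"yaw": -0.005,"claw": 1}
    - {"offset": [0.028,-0.3,0],"yaw": -0.005,"claw": 1}
    - {"offset": [0.028,-0.3,0],"yaw": -0.005,"claw": 1}

```text
time: 6.45
ee_pos: [0.5092, -0.062, 0.0555]
tcp_rot: [-179.9, 0.0, 177.0]
wrist_force: [-0.3, -3.7, 6.4]
opening: 0.0074
grasp_force: 31.3
```

```bash
python3 - <<'E'
from h import *
p,d=snap('top','t2')
cv2.imwrite('pics/t2c.png',cv2.cvtColor(cv2.resize(p[150:250,170:430],None,fx=3,fy=3,interpolation=cv2.INTER_CUBIC),cv2.COLOR_RGB2BGR))
o=get_obs();print(o['ee_pos'],o['tcp_rot'],o['wrist_force'],o['torque'])
E
```

```text
[ 0.50918981 -0.06199987  0.05554941] [-1.79918091e+02  1.33106057e-02  1.77016098e+02] [-0.83053063 -3.51660098  5.77801336] [-6.32860873e-01  2.15645449e-01 -1.41462382e-04]
```

View pics/t2c.png

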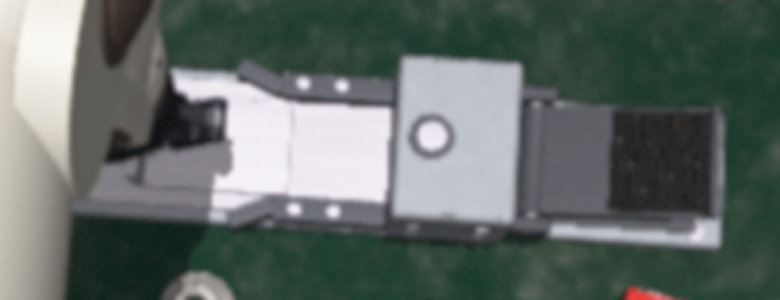

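The top crop shows the plate's leading edge at crop (291,107–197), centred between the rails; nothing is jammed. Continuing.

servo_tool:
  rows:
    - {"offset": [0,-0.12,0],"yaw": 0,"claw": 1}
    - {"offset": [0,-0.24,0],"yaw": 0,"claw": 1}
    - {"offset": [0,-0.36,0],"yaw": 0,"claw": 1}
    - {"offset": [0,-0.48,0],"yaw": 0,"claw": 1}
    - {"offset": [0,-0.48,0],"yaw": 0,"claw": 1}

```text
time: 7.12
ee_pos: [0.5069, -0.11, 0.0556]
tcp_rot: [-180.0, 0.0, 177.0]
wrist_force: [0.8, -3.2, 5.4]
opening: 0.0077
grasp_force: 31.2
```

servo_tool:
  rows:
    - {"offset": [0,-0.12,0],"yaw": 0,"claw": 1}
    - {"offset": [0,-0.24,0],"yaw": 0,"claw": 1}
    - {"offset": [0,-0.36,0],"yaw": 0,"claw": 1}
    - {"offset": [0,-0.48,0],"yaw": 0,"claw": 1}
    - {"offset": [0,-0.48,0],"yaw": 0,"claw": 1}

```text
time: 7.75
ee_pos: [0.5044, -0.1579, 0.0555]
tcp_rot: [-180.0, 0.0, 177.0]
wrist_force: [0.4, -2.4, 5.8]
opening: 0.0074
grasp_force: 31.3
```

servo_tool:
  rows:
    - {"offset": [0,-0.03,0],"yaw": 0,"claw": 1}
    - {"offset": [0,-0.05,0],"yaw": 0,"claw": 1}
    - {"offset": [0,-0.07,0],"yaw": 0,"claw": 1}
    - {"offset": [0,-0.07,0],"yaw": 0,"claw": 1}

```text
time: 8.25
ee_pos: [0.5041, -0.1636, 0.0556]
tcp_rot: [179.9, 0.0, 177.1]
wrist_force: [1.3, 5.0, 6.7]
opening: 0.0073
grasp_force: 31.5
```

servo_tool:
  rows:
    - {"offset": [0,-0.01,0],"yaw": 0,"claw": 1}
    - {"offset": [0,-0.02,0],"yaw": 0,"claw": 1}
    - {"offset": [0,-0.02,0],"yaw": 0,"claw": 1}

```text
time: 8.62
ee_pos: [0.504, -0.1655, 0.0556]
tcp_rot: [179.9, 0.0, 177.1]
wrist_force: [0.6, 5.8, 6.5]
opening: 0.0073
grasp_force: 31.5
```

servo_tool:
  rows:
    - {"offset": [0,-0.01,0],"yaw": 0,"claw": 1}
    - {"offset": [0,-0.02,0],"yaw": 0,"claw": 1}
    - {"offset": [0,-0.02,0],"yaw": 0,"claw": 1}

```text
time: 9.0
ee_pos: [0.5039, -0.1674, 0.0556]
tcp_rot: [179.9, 0.0, 177.1]
wrist_force: [0.7, 5.8, 6.1]
opening: 0.0075
grasp_force: 31.5
```

servo_tool:
  rows:
    - {"offset": [0,-0.01,0],"yaw": 0,"claw": 1}
    - {"offset": [0,-0.02,0],"yaw": 0,"claw": 1}
    - {"offset": [0,-0.02,0],"yaw": 0,"claw": 1}

```text
time: 9.38
ee_pos: [0.5039, -0.1679, 0.0556]
tcp_rot: [179.7, 0.0, 177.2]
wrist_force: [1.1, 15.4, 8.9]
opening: 0.0074
grasp_force: 31.7
```

servo_tool:
  rows:
    - {"offset": [0,-0.01,0],"yaw": 0,"claw": 1}
    - {"offset": [0,-0.02,0],"yaw": 0,"claw": 1}
    - {"offset": [0,-0.02,0],"yaw": 0,"claw": 1}

```text
time: 9.75
ee_pos: [0.504, -0.1681, 0.0556]
tcp_rot: [179.5, 0.0, 177.2]
wrist_force: [1.4, 26.3, 10.9]
opening: 0.0079
grasp_force: 33.0
```

```bash
python3 - <<'E'
from h import *
p,d=snap('top','t3');p2,d2=snap('scene','s3')
a=cv2.resize(p[150:250,190:370],None,fx=3,fy=3,interpolation=cv2.INTER_CUBIC);b=cv2.resize(p2[140:280,170:350],None,fx=3,fy=2,interpolation=cv2.INTER_CUBIC)
cv2.imwrite('pics/c3.png',cv2.cvtColor(np.vstack([a,b]),cv2.COLOR_RGB2BGR))
o=get_obs();print(o['ee_pos'],o['tcp_rot'],o['wrist_force'],o['torque'])
E
```

```text
[ 0.50399163 -0.16806778  0.05561521] [1.79515769e+02 4.69557284e-02 1.77235154e+02] [ 1.93374502 26.30670787 10.50075205] [ 4.6994093  -0.35109869 -0.15767562]
```

View pics/c3.png

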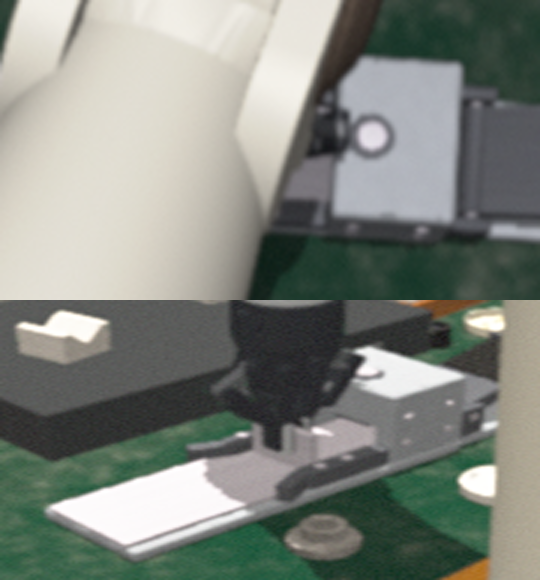

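The lower view shows the tab gripped just outside the head, with the plate running into the portal. The hard stop at y = -0.168 with 26 N agrees with the expected home position. Next I'll relax, open partly and lift.

servo_tool:
  rows:
    - {"offset": [0,0.03,0],"yaw": 0,"claw": 1}
    - {"offset": [0,0.03,0],"yaw": 0,"claw": 1}
    - {"offset": [0,0.03,0],"yaw": 0,"claw": 0.75}
    - {"offset": [0,0.03,0],"yaw": 0,"claw": 0.75}
    - {"offset": [0,0.03,0],"yaw": 0,"claw": 0.75}

```text
time: 10.48
ee_pos: [0.5035, -0.1687, 0.0548]
tcp_rot: [180.0, -0.0, 177.1]
wrist_force: [0.5, -0.1, -0.1]
opening: 0.0216
grasp_force: 0.0
```

servo_tool:
  rows:
    - {"offset": [0,0.03,-0.2],"yaw": 0,"claw": 0.75}
    - {"offset": [0,0.03,-0.6],"yaw": 0,"claw": 0.75}
    - {"offset": [0,0.03,-0.98],"yaw": 0,"claw": 0.75}
    - {"offset": [0,0.03,-0.98],"yaw": 0,"claw": 1}

```text
time: 10.98
ee_pos: [0.5052, -0.1661, 0.1562]
tcp_rot: [-180.0, 0.3, 177.1]
wrist_force: [0.4, 0.1, -0.9]
opening: 0.0045
grasp_force: 0.0
```

servo_tool:
  rows:
    - {"offset": [0,-0.5,0],"yaw": 0,"claw": 1}
    - {"offset": [0,-0.99,0],"yaw": 0,"claw": 1}
    - {"offset": [0,-0.99,0],"yaw": 0,"claw": 1}

```text
time: 11.35
ee_pos: [0.498, -0.2669, 0.1515]
tcp_rot: [179.9, -0.1, 176.9]
wrist_force: [0.5, -0.3, -0.1]
opening: -0.0001
grasp_force: 0.0
```

servo_tool:
  rows:
    - {"offset": [0,-0.5,0],"yaw": 0,"claw": 1}
    - {"offset": [0,-0.99,0],"yaw": 0,"claw": 1}
    - {"offset": [0,-0.99,0],"yaw": 0,"claw": 1}

```text
time: 11.72
ee_pos: [0.4931, -0.3651, 0.1513]
tcp_rot: [179.9, -0.1, 176.9]
wrist_force: [-0.3, 1.2, -0.4]
opening: -0.0001
grasp_force: 0.0
```

servo_tool:
  rows:
    - {"offset": [0,-0.26,0],"yaw": 0,"claw": 1}
    - {"offset": [0,-0.26,0.3],"yaw": 0,"claw": 1}
    - {"offset": [0,-0.26,0.5],"yaw": 0,"claw": 1}
    - {"offset": [0,-0.26,0.5],"yaw": 0,"claw": 1}

```text
time: 12.22
ee_pos: [0.4919, -0.3874, 0.1008]
tcp_rot: [179.8, -0.2, 177.1]
wrist_force: [-0.1, -0.1, -0.6]
opening: -0.0
grasp_force: 0.0
```

```bash
python3 - <<'E'
from h import *
p2,d2=snap('scene','s4');p,d=snap('top','t4')
a=cv2.resize(p[150:250,190:430],None,fx=3,fy=2.8,interpolation=cv2.INTER_CUBIC);b=cv2.resize(p2[140:280,170:410],None,fx=3,fy=2.2,interpolation=cv2.INTER_CUBIC)
cv2.imwrite('pics/c4.png',cv2.cvtColor(np.vstack([a,b]),cv2.COLOR_RGB2BGR))
P=cloud('top',d);Z=P[...,2];m=(d>0)&(Z>.05)&(Z<.075)&(P[...,1]>-.21)&(P[...,1]<-.12)&(P[...,0]>.46)&(P[...,0]<.55)
q=P[m];print(len(q),q.mean(0) if len(q) else 0, cv2.minAreaRect((q[:,:2]*1000).astype(np.float32)))
o=get_obs();print(o['ee_pos'],o['tcp_rot'],o['wrist_force'],o['q'])
E
```

```text
146 [ 0.50385285 -0.16664251  0.06244827] ((504.7445068359375, -166.49546813964844), (8.029821395874023, 58.71354293823242), 86.90557098388672)
[ 0.49282866 -0.38837956  0.10336423] [ 1.79934244e+02 -2.26407746e-04  1.77142877e+02] [ 0.90831445 -0.17129073  0.77816802] [-3.82627116e+01  1.52592108e+01  5.24943484e+00  8.00285049e+01
  5.34644192e-02 -3.54056061e+01]
```

View pics/c4.png

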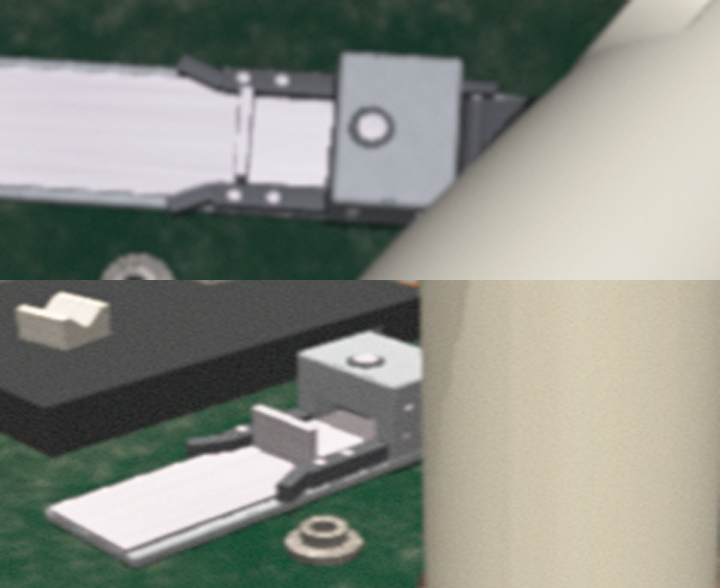

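The blank sits home: the tab measures at (504.7, -166.5) mm against an expected (505.0, -166.4) mm. Now the treadle.

servo_tool:
  rows:
    - {"offset": [0,0,0.1],"yaw": 0,"claw": 1}
    - {"offset": [0,0,0.16],"yaw": 0,"claw": 1}
    - {"offset": [0,0,0.22],"yaw": 0,"claw": 1}
    - {"offset": [0,0,0.28],"yaw": 0,"claw": 1}
    - {"offset": [0,0,0.28],"yaw": 0,"claw": 1}

```text
time: 12.95
ee_pos: [0.4931, -0.3901, 0.0761]
tcp_rot: [-179.9, 0.1, 177.1]
wrist_force: [-0.6, -1.4, 8.6]
opening: 0.0
grasp_force: 4.3
```

servo_tool:
  rows:
    - {"offset": [0,0,0.05],"yaw": 0,"claw": 1}
    - {"offset": [0,0,0.09],"yaw": 0,"claw": 1}
    - {"offset": [0,0,0.12],"yaw": 0,"claw": 1}
    - {"offset": [0,0,0.14],"yaw": 0,"claw": 1}
    - {"offset": [0,0,0.14],"yaw": 0,"claw": 1}

```text
time: 13.58
ee_pos: [0.4932, -0.3913, 0.0695]
tcp_rot: [-179.6, 0.3, 177.0]
wrist_force: [-18.2, 5.8, 52.8]
opening: -0.0001
grasp_force: 26.7
```

servo_tool:
  rows:
    - {"offset": [0,0,-0.035],"yaw": 0,"claw": 1}
    - {"offset": [0,0,-0.035],"yaw": 0,"claw": 1}
    - {"offset": [0,0,-0.035],"yaw": 0,"claw": 1}

```text
time: 13.95
ee_pos: [0.4932, -0.3912, 0.0699]
tcp_rot: [-179.7, 0.3, 177.0]
wrist_force: [-9.7, -1.0, 32.3]
opening: -0.0003
grasp_force: 16.3
```

At the stop (32 N, no further travel) for about 0.6 s, so I'll let it up.

servo_tool:
  rows:
    - {"offset": [0,0,-0.3],"yaw": 0,"claw": 1}
    - {"offset": [0,0,-0.6],"yaw": 0,"claw": 1}
    - {"offset": [0,0,-0.95],"yaw": 0,"claw": 1}
    - {"offset": [0,0,-0.95],"yaw": 0,"claw": 1}

```text
time: 14.45
ee_pos: [0.4935, -0.3899, 0.1625]
tcp_rot: [-179.9, 0.2, 177.1]
wrist_force: [-0.5, -0.1, -0.1]
opening: 0.0002
grasp_force: 0.0
```

servo_tool:
  rows:
    - {"offset": [0,0.5,0],"yaw": 0,"claw": 1}
    - {"offset": [0,0.99,0],"yaw": 0,"claw": 1}
    - {"offset": [0,0.99,0],"yaw": 0,"claw": 1}

```text
time: 14.82
ee_pos: [0.4975, -0.2877, 0.1588]
tcp_rot: [179.9, -0.0, 177.3]
wrist_force: [-0.6, -0.6, -0.4]
opening: 0.0003
grasp_force: 0.0
```

servo_tool:
  rows:
    - {"offset": [0,0.5,0],"yaw": 0,"claw": 1}
    - {"offset": [0,0.99,0],"yaw": 0,"claw": 0.75}
    - {"offset": [0,0.99,0],"yaw": 0,"claw": 0.75}

```text
time: 15.2
ee_pos: [0.5026, -0.1895, 0.159]
tcp_rot: [179.9, -0.0, 177.3]
wrist_force: [0.2, 0.8, -0.5]
opening: 0.0213
grasp_force: 0.0
```

```bash
python3 - <<'E'
from h import *
o=get_obs();print(o['ee_pos'],o['tcp_rot'],o['time'],o['opening'])
p,d=snap('top','t5');P=cloud('top',d)
m=(P[...,2]>.06)&(P[...,2]<.08)&(P[...,1]<-.36)&(P[...,1]>-.43)&(P[...,0]>.46)&(P[...,0]<.53);print('treadle pts',m.sum(),P[m].mean(0) if m.any() else 0)
E
```

```text
[ 0.50262477 -0.18950432  0.15903123] [ 1.79911853e+02 -3.40301098e-02  1.77259043e+02] 15.2 0.021310202135922524
treadle pts 1080 [ 0.49326533 -0.39270844  0.06735885]
```

servo_tool:
  rows:
    - {"offset": [0,0.215,0],"yaw": 0,"claw": 0.75}
    - {"offset": [0,0.215,0.4],"yaw": 0,"claw": 0.75}
    - {"offset": [0,0.215,0.7],"yaw": 0,"claw": 0.75}
    - {"offset": [0,0.215,0.98],"yaw": 0,"claw": 0.75}
    - {"offset": [0,0.215,0.98],"yaw": 0,"claw": 0.75}

```text
time: 15.88
ee_pos: [0.5022, -0.1706, 0.0592]
tcp_rot: [179.9, -0.2, 177.0]
wrist_force: [-0.0, 0.1, 0.1]
opening: 0.0212
grasp_force: 0.0
```

servo_tool:
  rows:
    - {"offset": [0,0,0.04],"yaw": 0,"claw": 0.75}
    - {"offset": [0,0,0.04],"yaw": 0,"claw": 1}
    - {"offset": [0,0,0.04],"yaw": 0,"claw": 1}
    - {"offset": [0,0,0.04],"yaw": 0,"claw": 1}

```text
time: 16.38
ee_pos: [0.5044, -0.1681, 0.0588]
tcp_rot: [179.7, 0.1, 177.2]
wrist_force: [0.8, 13.2, 1.9]
opening: 0.007
grasp_force: 35.0
```

servo_tool:
  rows:
    - {"offset": [0,0.08,0],"yaw": 0,"claw": 1}
    - {"offset": [0,0.2,0],"yaw": 0,"claw": 1}
    - {"offset": [0,0.32,0],"yaw": 0,"claw": 1}
    - {"offset": [0,0.44,0],"yaw": 0,"claw": 1}
    - {"offset": [0,0.56,0],"yaw": 0,"claw": 1}
    - {"offset": [0,0.68,0],"yaw": 0,"claw": 1}
    - {"offset": [0,0.8,0],"yaw": 0,"claw": 1}
    - {"offset": [0,0.92,0],"yaw": 0,"claw": 1}
    - {"offset": [0,1.0,0],"yaw": 0,"claw": 1}
    - {"offset": [0,1.0,0],"yaw": 0,"claw": 1}

```text
time: 17.62
ee_pos: [0.5091, -0.0686, 0.0584]
tcp_rot: [179.9, 0.1, 177.2]
wrist_force: [-0.0, 0.6, 5.1]
opening: 0.0071
grasp_force: 35.6
```

servo_tool:
  rows:
    - {"offset": [0,0.1,0],"yaw": 0,"claw": 1}
    - {"offset": [0,0.1,0],"yaw": 0,"claw": 1}
    - {"offset": [0,0.1,0],"yaw": 0,"claw": 1}
    - {"offset": [0,0.1,0],"yaw": 0,"claw": 0.6}
    - {"offset": [0,0.1,0],"yaw": 0,"claw": 0.6}
    - {"offset": [0,0.1,0],"yaw": 0,"claw": 0.6}

```text
time: 18.38
ee_pos: [0.509, -0.0598, 0.0575]
tcp_rot: [179.9, -0.0, 177.1]
wrist_force: [-0.4, -0.4, -0.4]
opening: 0.0341
grasp_force: 0.0
```

Released; now I'll lift straight up and move off toward the start side so the cameras can see.

servo_tool:
  rows:
    - {"offset": [0,0,-0.3],"yaw": 0,"claw": 0.6}
    - {"offset": [0,0,-0.7],"yaw": 0,"claw": 0.6}
    - {"offset": [0,0,-1.0],"yaw": 0,"claw": 0.6}
    - {"offset": [0,0,-1.0],"yaw": 0,"claw": 0.6}

```text
time: 18.88
ee_pos: [0.5103, -0.0602, 0.1601]
tcp_rot: [179.9, 0.2, 177.1]
wrist_force: [-0.2, -0.4, -1.5]
opening: 0.0342
grasp_force: 0.0
```

servo_tool:
  rows:
    - {"offset": [0,-0.3,-0.3],"yaw": 0,"claw": 0.6}
    - {"offset": [0.3,-0.8,-0.5],"yaw": 0,"claw": 0.6}
    - {"offset": [0.4,-1.0,-0.5],"yaw": 0,"claw": 0.6}
    - {"offset": [0.4,-1.0,-0.5],"yaw": 0,"claw": 0.6}

```text
time: 19.38
ee_pos: [0.4635, -0.159, 0.2068]
tcp_rot: [179.9, -0.0, 177.0]
wrist_force: [1.0, 0.0, 0.5]
opening: 0.0343
grasp_force: 0.0
```

servo_tool:
  rows:
    - {"offset": [0,-0.6,0],"yaw": 0,"claw": 0.6}
    - {"offset": [0,-1.0,0],"yaw": 0,"claw": 0.6}
    - {"offset": [0,-1.0,0],"yaw": 0,"claw": 0.6}

```text
time: 19.75
ee_pos: [0.4592, -0.259, 0.2059]
tcp_rot: [179.9, -0.1, 177.0]
wrist_force: [0.0, 0.4, -0.5]
opening: 0.034
grasp_force: 0.0
```

```bash
python3 - <<'E'
from h import *
p2,d2=snap('scene','s6');p,d=snap('top','t6')
a=cv2.resize(p[120:300,140:440],None,fx=2,fy=1.7);b=cv2.resize(p2[140:290,110:410],None,fx=2,fy=1.8)
cv2.imwrite('pics/c6.png',cv2.cvtColor(np.vstack([a,b]),cv2.COLOR_RGB2BGR))
P=cloud('top',d);Z=P[...,2];m=(d>0)&(Z>.05)&(Z<.075)&(P[...,1]>-.21)&(P[...,1]<0)&(P[...,0]>.46)&(P[...,0]<.55)
q=P[m];print(len(q),q.mean(0) if len(q) else 0)
m=(Z>.05)&(Z<.085)&(P[...,1]<-.36)&(P[...,1]>-.43)&(P[...,0]>.46)&(P[...,0]<.53);print('pad',m.sum(),P[m].mean(0),P[m][:,2].max())
f=np.load('pics/top0.npz')['p'].astype(int)
df=(abs(f-p).max(-1)>50)
for n,(u,v) in dict(turned=(236,252),block=(315,267),case=(391,258)).items():print(n,df[v-20:v+20,u-20:u+20].sum())
o=get_obs();print(o['ee_pos'],o['time'])
E
```

```text
169 [ 0.50971451 -0.05824732  0.0617082 ]
pad 209 [ 0.47525941 -0.4117818   0.07342204] 0.08379642234704554
turned 996
block 1491
case 688
[ 0.45933977 -0.25720234  0.20644777] 19.85
```

View pics/c6.png

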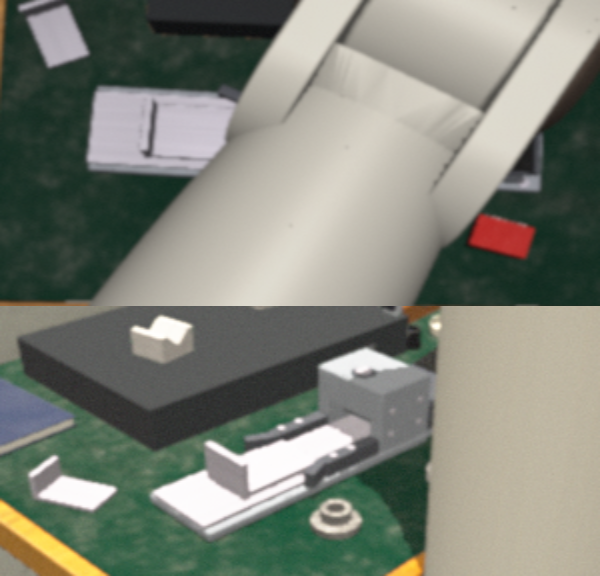

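The blank lies flat on the bed with its tab at y = -0.058. That puts its leading end about 68 mm outside the head face. The treadle is up, and the bystanders were never approached.

```bash
python3 -c "
from workcell import *
print(job_done())"
```

```text
the job is handed in; nothing more can be done
None
```

The job is handed in at about 20 s on the robot's clock. The blank went home against the end stop, the treadle was held at its stop for about 0.6 s and came back up, and the blank now lies flat on the bed about 68 mm clear of the head. The treadle push peaked at about 53 N at the wrist, through the fingertips only. The arm blocked the final views of the steel block and treadle, but it never came down near any of the bystanders.

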